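# Switch on the conference set in order

## Task

Switch on the meeting room's conference set by pressing three keys lightly with the fingertips, each down until it stays fully in: first the round key on the oblong hub, then the key of the round microphone, and last the key of the square microphone. Leave the hub's bar-shaped key up. Do not pick up or push the units about, and leave the tin, stapler and marker as they lie.

Things in the scene. Friction and masses are not known exactly. Their poses are not given: they have to be found in the camera images.
- hub: conference hub: white box with rounded edges, 84 (x) x 130 (y) x 36 (z) mm, case top 36 mm above its origin, which is the centre of its underside; four long dark loudspeaker slots along its +x half; on its -x half two grey keys: a round one at (-18, +30) mm (power) and a bar-shaped one at (-14, -37) mm (hang up). Loose, about 0.7 kg, on rubber feet.
- hub_power_top (a point): centre of the top face of the hub's round power key (36 mm diameter), moves with the key; 52 mm above the table when up, 44 mm when down. z up.
- hub_power (a joint): the hub's round power key. Its joint reads 0 when up and 0.008 m when fully down; it moves straight down, needs about 2.5 N to move, has no spring and stays where it is left. Its rubber cap rides on it and yields 1 mm for each 2.5 N (6 mm at most), so the push rises gently once the key is down; the cap comes back when let go, the key stays in.
- hub_bar_top (a point): centre of the top face of the hub's bar-shaped hang-up key (38 x 14 mm, long along the hub's x), moves with the key; 52 mm above the table when up. 67 mm from the round key. To be left up.
- hub_bar (a joint): the hub's bar-shaped hang-up key; 0 up, 0.008 m down, moves at about 2.5 N and stays where it is left; rubber cap like the others. To be left at 0.
- mic_round: round table microphone: white disc 88 mm in diameter, case top 28 mm high, a ring of short dark slots round one grey round key in the middle. Origin: centre of its underside, z up. Loose, about 0.3 kg.
- mic_round_key_top (a point): centre of the top face of the round microphone's key (36 mm diameter), moves with the key; 44 mm above the table when up, 36 mm when down.
- mic_round_key (a joint): the round microphone's key. Its joint reads 0 when up and 0.008 m when fully down; it moves straight down, needs about 2.5 N to move, has no spring and stays where it is left. Its rubber cap rides on it and yields 1 mm for each 2.5 N (6 mm at most), so the push rises gently once the key is down; the cap comes back when let go, the key stays in.
- mic_square: square table microphone: white, 82 x 82 mm, case top 28 mm high, two bands of dark slots beside one grey round key in the middle. Origin: centre of its underside, z up. Loose, about 0.3 kg.
- mic_square_key_top (a point): centre of the top face of the square microphone's key (36 mm diameter), moves with the key; 44 mm above the table when up, 36 mm when down.
- mic_square_key (a joint): the square microphone's key. Its joint reads 0 when up and 0.008 m when fully down; it moves straight down, needs about 2.5 N to move, has no spring and stays where it is left. Its rubber cap rides on it and yields 1 mm for each 2.5 N (6 mm at most), so the push rises gently once the key is down; the cap comes back when let go, the key stays in.
- tea_tin: red lidded tin, 94 x 126 x 45 mm, a bystander; origin at the centre of its underside.
- stapler: blue desk stapler, 26 x 121 x 46 mm, a bystander; origin at the centre of its underside.
- paper_bag: tall white paper carrier bag, about 0.45 m high, standing still behind and to the right of the work; its nearest corner is about 0.2 m from its origin towards the robot. Keep the arm clear of it.
- marker_black: white and blue marker pen, 17 x 135 x 16 mm, a bystander; origin at the centre of its underside.
There are look-alikes about, which are no part of the job. Leave any orange or yellow look-alike of the mic_round alone.

How it is judged:
By the outcome, as a careful person would: the job done as asked, in the order asked, and still so for the second after the job is handed in, with the robot touching nothing.
It also fails if it takes over 38 s, if anything falls off the work surface, if the arm or the gripper's body presses on something with over 40 N, if the wrist force passes 120 N, or if a joint passes its speed limit or range.

## Robot

A 6-joint arm with a two-finger parallel gripper is mounted at the origin on a cart in front of the work surface, level with it; the furniture and walls round the work are solid. World frame = base frame: x ahead of the robot, y to its left, z up, the work surface at z = 0. Lengths are in m, angles in rad, forces in N, time in s.
With the tool pointing down it reaches from about 0.35 to 0.775 m from the base axis. Payload 7.3 kg.
Tool frame: the origin (TCP) lies at the very end of the fingers, on their centre line; the grasp point (between the pads) lies 19 mm behind it; z points along the fingers, y is the line along which they close (so a half turn about z gives the same grasp; the last joint's range is limited). The gripper opens to 92 mm and grips with 3 to 60 N. Pads are 19 mm wide; open, the fingers measure 130 mm over their backs; the gripper's body (75 mm by 190 mm) begins 47 mm behind the grasp point.
Start: joints at [-1.318, 0.342, 1.524, -0, 1.275, -0.146], TCP at [0.204, -0.484, 0.227] pointing down, gripper open.
Joint ranges: [-2.53, 2.53], [-0.77, 2.02], [0.04, 2.7], [-1, 4.14], [0.28, 2.66], [-3.11, 3.11]. Speed limits (rad/s): [2.57, 2.57, 3.14, 3.14, 3.14, 3.14].

## Interface

Orientations are given as [roll, pitch, yaw] about the fixed x, y, z axes, in that order (R = Rz(yaw) Ry(pitch) Rx(roll)).
In Python, from cell import * gives the robot as it stands.
- The arm moves only by the tool step_arm, never from a script. Its argument "commands" is a list of rows, each a list of 7 numbers: the opening, from 0 (shut) to 1 (fully open), then the shift along the world's x, y, z in cm, then the turn, a rotation vector about the world's x, y, z in rad. A call has 1 to 5 rows; each row is the pose to reach, as a shift and turn from the pose commanded when the call began; what a row does not reach only later rows make up. A row lasts 1/12 s, in which the tool goes at most 41.7 mm and 7.16 degrees, less where a joint would pass 70% of its speed; a pose out of reach is approached as far as the arm can. A call with a gripper value outside its range is refused whole. The fingers move at their own pace and stop on an object; "grip_force" is the grip in N (left out, the last holds). Time passes only in rows, so rows that repeat a pose let the fingers close. It gives the time, the measured TCP pose, the force, the opening and the grip force at its end, in the units of the state.
- observe(): the state, without advancing time (a new reading comes with each control period).
- read_camera(name): name is "side" or "top"; returns the picture (384x512x3 uint8, red, green, blue); there is no depth.
- camera_model(name): a dict with "vfov" (degrees; the focal length in pixels is half the picture's height over the tangent of half this angle, whatever the lens; pixels are square), "cx", "cy" (the principal point, pixels), "world_to_cam" (4x4, takes a point from world to camera coordinates). Camera axes: x right, y up, looking along -z (the intrinsics and any distortion apply to the point x, -y, -z); pixel columns grow to the right and rows downward; lengths in m; the calibration is good to about 2 mm. A picture is of the moment at which its call begins. camera_model takes no time and is no camera call.
- hand_in(): hands the job in; it is judged then, once.
The state is a dict: "time": time; "qpos": joint angles; "qvel": joint speeds; "joint_efforts": joint torques, N m; "tool_pos": TCP position; "tool_rot": TCP orientation; "contact_force": force on the tool from outside, world axes, zero at the start; "torque": the same for the moment, N m; "opening": finger opening in m; "grip_force": force on a finger pad.
Only numpy, scipy, OpenCV 4.12 (cv2) and the standard library are available. Lean on these libraries where they do the work, as an engineer would, in place of code of your own. Each camera call takes 0.05 s, during which the arm holds its last target. There are 200 camera calls.

## Working session

There is one attempt and no reset: what is moved stays moved. The work goes in short steps, Python scripts to look and compute and a tool call to move; the robot and the scene stay as the last step left them, time stands still between calls to the robot, and variables do not carry over. Pictures are saved under pics/ and viewed, at most 10 in all, crops included, and the job is handed in when it is done.

Besides the shell and the picture viewer there is one more tool, called after "Call:" as a command line: name --pt "numbers of a row" for each row, then --argument value for the rest. step_arm: Moves the arm, as the interface text tells. Its arguments: {"type":"object","properties":{"commands":{"type":"array"},"grip_force":{"type":"number"}},"required":["commands"]}

```bash
mkdir -p pics; python3 - <<'E'
from cell import *
import cv2
for n in("top","side"):
    im=read_camera(n); cv2.imwrite(f"pics/{n}0.png",im[:,:,::-1]); m=camera_model(n); print(n,m)
s=observe(); print(s["time"],s["tool_pos"],s["tool_rot"],s["opening"])
E
```

```text
top {'vfov': 57.324150895381734, 'cx': 255.7183034955289, 'cy': 190.19452598323605, 'world_to_cam': array([[-0.00634576, -0.99995104,  0.00759278,  0.16709435],
       [ 0.99869636, -0.00595285,  0.05069665, -0.56196467],
       [-0.05064897,  0.00790459,  0.99868524, -1.22475361],
       [ 0.        ,  0.        ,  0.        ,  1.        ]])}
side {'vfov': 42.35973116670507, 'cx': 256.6815198280709, 'cy': 190.95005122532285, 'world_to_cam': array([[-0.94531699, -0.32565712,  0.01797878,  0.57715761],
       [ 0.22770077, -0.61949457,  0.75125151, -0.08422387],
       [-0.23351264,  0.7142646 ,  0.65977112, -1.37516729],
       [ 0.        ,  0.        ,  0.        ,  1.        ]])}
0.1 [ 0.20378588 -0.48342874  0.22611642] [-3.14021388e+00 -1.88504261e-04  3.98776106e-01] 0.09188929945228357
```

View pics/top0.png

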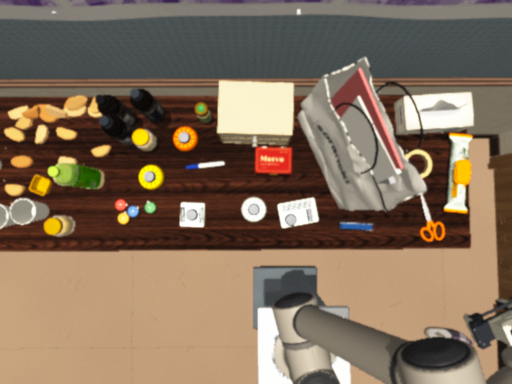

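View pics/side0.png

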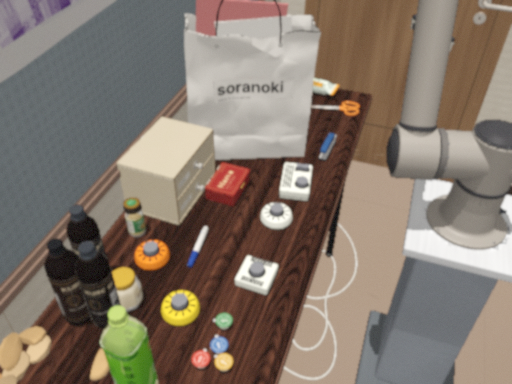

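The top view shows the hub near (298,213), the white round mic at (253,209) and the square mic at (192,214). Possible mix-ups: the orange round look-alike at (185,138), the yellow one at (151,177), and the hub's bar key near (311,213). I choose the white units, and will check them in one close crop.

```bash
cat > h.py <<'E'
import numpy as np, cv2
from cell import *
def ray(n,u,v,z):
    m=camera_model(n); f=192/np.tan(np.radians(m["vfov"]/2)); T=m["world_to_cam"]; R=T[:3,:3]
    d=R.T@np.array([(u-m["cx"])/f,-(v-m["cy"])/f,-1]); c=-R.T@T[:3,3]
    return c+d*(z-c[2])/d[2]
def proj(n,p):
    m=camera_model(n); f=192/np.tan(np.radians(m["vfov"]/2)); q=m["world_to_cam"]@np.r_[p,1]
    return np.array([m["cx"]-f*q[0]/q[2], m["cy"]+f*q[1]/q[2]])
E
python3 - <<'E'
from h import *
t=cv2.imread("pics/top0.png"); s=cv2.imread("pics/side0.png")
a=cv2.resize(t[190:240,170:330],None,fx=5,fy=5,interpolation=cv2.INTER_CUBIC)
b=cv2.resize(s[155:300,225:325],None,fx=2.3,fy=2.3,interpolation=cv2.INTER_CUBIC)
c=np.zeros((600,800,3),np.uint8); c[:250]=a; c[255:255+b.shape[0],:b.shape[1]]=b
cv2.imwrite("pics/crop.png",c)
# grey keys: inside bright case, mid-value
for n,im,roi,z in(("top",t,(170,190,330,240),None),("side",s,(225,155,325,300),None)):
    x0,y0,x1,y1=roi; hsv=cv2.cvtColor(im,cv2.COLOR_BGR2HSV)[y0:y1,x0:x1]
    white=((hsv[...,2]>165)&(hsv[...,1]<50)).astype(np.uint8)
    cs,_=cv2.findContours(white,cv2.RETR_EXTERNAL,cv2.CHAIN_APPROX_NONE)
    for k in cs:
        if cv2.contourArea(k)<150: continue
        r=cv2.minAreaRect(k); print(n,"case",np.array(r[0])+[x0,y0],r[1:])
        hull=np.zeros_like(white); cv2.fillConvexPoly(hull,cv2.convexHull(k),1)
        g=(hull&(hsv[...,2]<165)&(hsv[...,2]>75)&(hsv[...,1]<60)).astype(np.uint8)
        N,_,st,ce=cv2.connectedComponentsWithStats(g)
        for i in range(1,N):
            if st[i,4]>20: print("   key",ce[i]+[x0,y0],st[i], [ray(n,*(ce[i]+[x0,y0]),zz)[:2].round(4) for zz in(.044,.052)])
E
```

```text
top case [191.77900505 214.1988945 ] ((24.5975341796875, 24.702651977539062), 3.0127875804901123)
top case [297.56793213 212.36226273] ((25.247528076171875, 38.45487594604492), 79.3803482055664)
top case [253. 209.] ((24.0, 24.0), 90.0)
side case [255.51233673 273.52394867] ((37.56360626220703, 32.53480911254883), 17.744670867919922)
   key [261.20895522 260.3880597 ] [ 26 100  24  11  67] [array([0.4748, 0.3629]), array([0.4728, 0.3695])]
   key [256.32653061 272.97959184] [ 24 114  16   9  98] [array([0.4732, 0.4036]), array([0.4712, 0.4098])]
side case [276. 215.] ((30.0, 26.0), 0.0)
   key [276.35897436 212.42307692] [45 54 14  8 78] [array([0.4902, 0.1902]), array([0.488 , 0.1983])]
side case [295.33999634 180.11999893] ((30.405593872070312, 35.21391677856445), 8.13010311126709)
   key [301.86904762 166.57142857] [69  7 15  9 84] [array([ 0.4774, -0.0242]), array([ 0.4754, -0.0143])]
   key [302.05479452 184.39726027] [70 26 16  8 73] [array([0.4556, 0.0547]), array([0.4538, 0.064 ])]
```

View pics/crop.png

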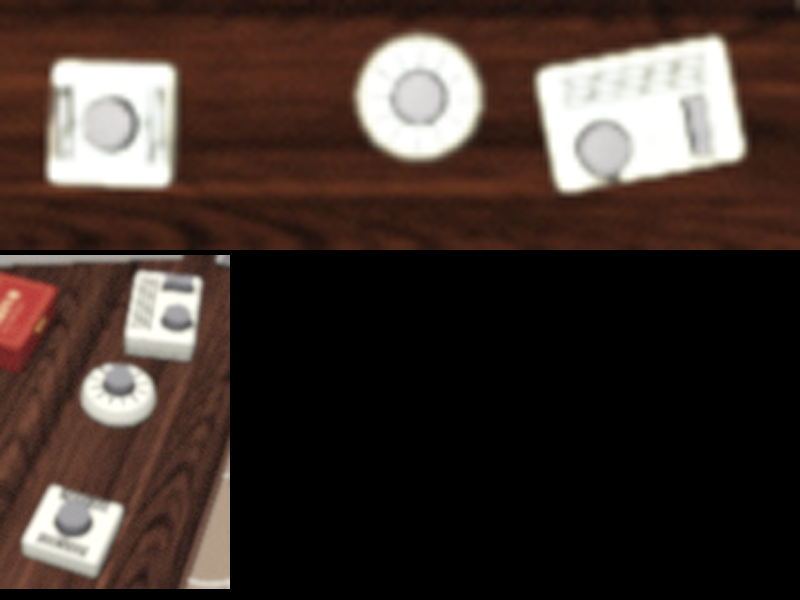

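The crop confirms the white units. The keys in full top-view pixels are hub round (290.4,219.6), hub bar (309.2,214.8), round mic (253.2,209.0) and square mic (191.6,214.6).

```bash
python3 - <<'E'
from h import *
for n,u,v,z in(("hub",290.4,219.4,.052),("bar",309.2,214.8,.052),("round",253.2,209,.044),("square",191.6,214.5,.044)):
    p=ray("top",u,v,z); print(n,p.round(4),"side",proj("side",p).round(1))
for n,u,v,z in(("hubcase",297.57,212.36,.036),("roundcase",253,209,.028),("sqcase",191.8,214.2,.028)): print(n,ray("top",u,v,z).round(4))
s=observe();print(s["tool_pos"],s["tool_rot"],s["contact_force"])
E
```

```text
hub [0.4608 0.0465 0.052 ] side [301.3 180.1]
bar [ 0.476  -0.0178  0.052 ] side [302.  165.8]
round [0.4969 0.1729 0.044 ] side [275.9 207.7]
square [0.4795 0.3838 0.044 ] side [256.6 266.2]
hubcase [0.4843 0.0197 0.036 ]
roundcase [0.4969 0.1736 0.028 ]
sqcase [0.4802 0.3859 0.028 ]
[ 0.20378588 -0.48342874  0.22611642] [-3.14021388e+00 -1.88504261e-04  3.98776106e-01] [-0.66600893  0.16568834 -0.40713385]
```

Call:
step_arm --pt "0 1.5 3.6 0 0 0 -0.08" --pt "0 3.0 7.2 0 0 0 -0.16" --pt "0 4.5 10.8 0 0 0 -0.24" --pt "0 6.0 14.4 0 0 0 -0.32" --pt "0 8.0 18.0 0 0 0 -0.4"

```text
time: 0.52
tool_pos: [0.2836, -0.3019, 0.2264]
tool_rot: [-3.141, 0.001, -0.006]
contact_force: [1.0, -1.0, -0.3]
opening: 0.0631
grip_force: 0.0
```

Call:
step_arm --pt "0 1.7 3.6 0 0 0 0" --pt "0 3.4 7.2 0 0 0 0" --pt "0 5.0 10.8 -1 0 0 0" --pt "0 6.6 14.4 -2 0 0 0" --pt "0 8.5 18.0 -3 0 0 0"

```text
time: 0.93
tool_pos: [0.3687, -0.1221, 0.1965]
tool_rot: [3.141, -0.0, -0.002]
contact_force: [0.8, -0.5, 0.0]
opening: 0.0297
grip_force: 0.0
```

Call:
step_arm --pt "0 2.0 3.5 0 0 0 0" --pt "0 4.0 7.0 -1 0 0 0" --pt "0 6.0 10.5 -3 0 0 0" --pt "0 8.0 14.0 -6 0 0 0" --pt "0 9.2 17.0 -9 0 0 0"

```text
time: 1.35
tool_pos: [0.4582, 0.0382, 0.1159]
tool_rot: [3.141, -0.003, -0.0]
contact_force: [-0.7, -0.1, 0.0]
opening: 0.001
grip_force: 0.0
```

Call:
step_arm --pt "0 0 0 -2 0 0 0" --pt "0 0 0 -4 0 0 0" --pt "0 0 0 -4 0 0 0" --pt "0 0 0 -4 0 0 0"

```text
time: 1.68
tool_pos: [0.4557, 0.0364, 0.0756]
tool_rot: [-3.141, 0.003, -0.001]
contact_force: [0.2, -0.0, 0.6]
opening: 0.0009
grip_force: 0.0
```

```bash
python3 - <<'E'
from h import *
o=[]
for n,p in(("top",(245,180,325,240)),("side",(240,120,360,210))):
    im=cv2.cvtColor(read_camera(n),cv2.COLOR_RGB2BGR); a,b,c,d=p
    o.append(cv2.resize(im[b:d,a:c],(400,300),interpolation=cv2.INTER_CUBIC))
cv2.imwrite("pics/hub1.png",np.hstack(o)); s=observe(); print(s["tool_pos"],s["contact_force"])
E
```

```text
[0.4571694  0.03589959 0.07719577] [ 1.70149576 -0.73929217  1.06645202]
```

View pics/hub1.png

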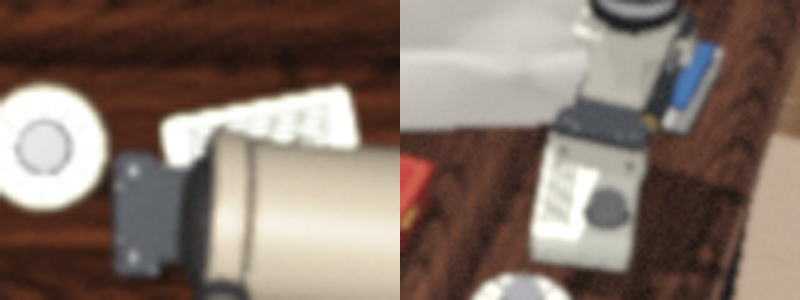

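The round key is at about (605,207) in the right crop, and the fingertips appear to sit above and behind it. I'll check this numerically and look again.

```bash
python3 - <<'E'
from h import *
im=cv2.cvtColor(read_camera("side"),cv2.COLOR_RGB2BGR)
s=observe(); p=s["tool_pos"]; print(p,s["opening"])
o=cv2.resize(im[20:220,200:440],(720,600),interpolation=cv2.INTER_CUBIC)
for z in(0,.066,.12):
    u=proj("side",p+[0,0,z]); print(z,u); cv2.circle(o,tuple(((u-[200,20])*3).astype(int)),4,(0,0,255),1)
cv2.imwrite("pics/hub2.png",o)
E
```

```text
[0.45737998 0.03580976 0.07746207] 0.00033887940750332166
0 [304.11482224 171.22790791]
0.066 [306.06340374 152.55471222]
0.12 [307.7528813  136.36450157]
```

View pics/hub2.png

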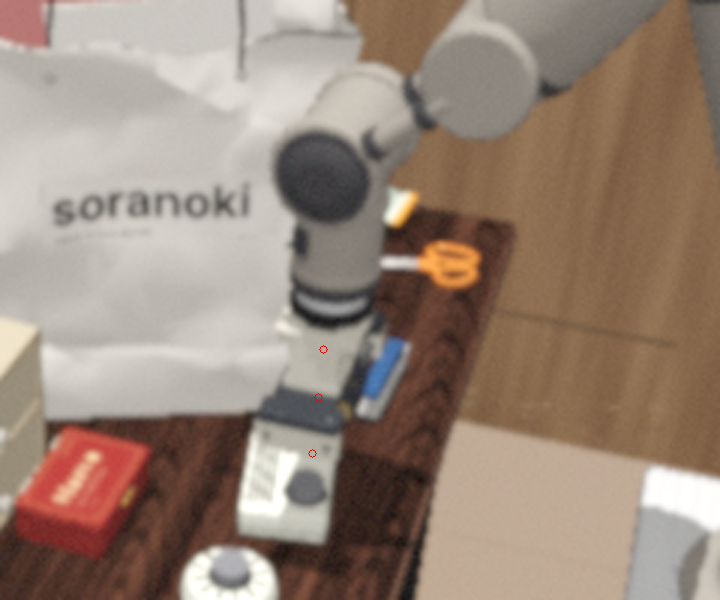

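Call:
step_arm --pt "0 0.4 1.0 0 0 0 0" --pt "0 0.4 1.0 -1 0 0 0" --pt "0 0.4 1.0 -1.8 0 0 0" --pt "0 0.4 1.0 -1.8 0 0 0" --pt "0 0.4 1.0 -1.8 0 0 0"

```text
time: 2.25
tool_pos: [0.4604, 0.0464, 0.0582]
tool_rot: [3.142, 0.001, -0.001]
contact_force: [-0.4, 0.9, 0.3]
opening: 0.0002
grip_force: 0.0
```

```bash
python3 - <<'E'
from h import *
im=cv2.cvtColor(read_camera("side"),cv2.COLOR_RGB2BGR)
s=observe(); p=s["tool_pos"]; print(p,s["opening"],s["contact_force"])
o=cv2.resize(im[130:200,260:345],(728,600),interpolation=cv2.INTER_CUBIC)
cv2.imwrite("pics/hub3.png",o)
E
```

```text
[0.46058842 0.04630996 0.05840359] 0.0005234534557754902 [ 0.28446945 -0.57606849 -0.14307291]
```

View pics/hub3.png

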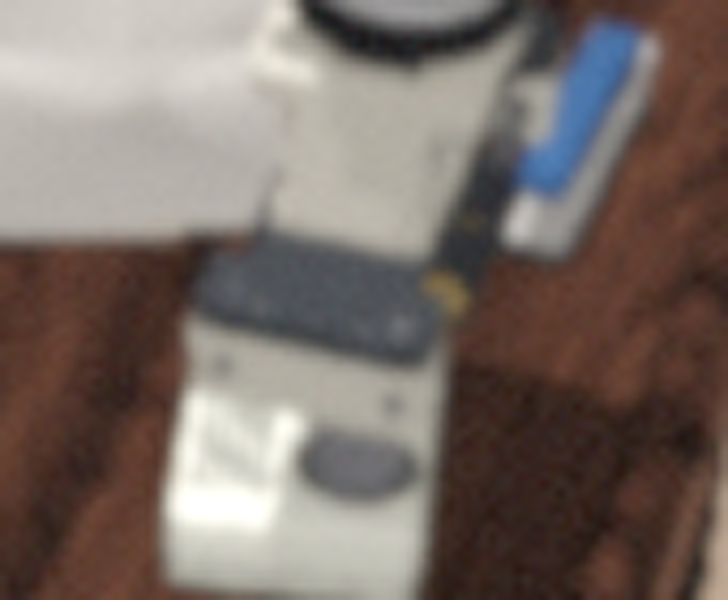

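The gripper's overhanging body hides the tips, but the pose agrees with the plan. Pressing now, guided by force.

Call:
step_arm --pt "0 0 0 -0.4 0 0 0" --pt "0 0 0 -0.7 0 0 0" --pt "0 0 0 -1.0 0 0 0" --pt "0 0 0 -1.0 0 0 0"

```text
time: 2.63
tool_pos: [0.4609, 0.0462, 0.048]
tool_rot: [3.142, -0.001, -0.001]
contact_force: [-0.1, 0.1, 3.4]
opening: 0.0
grip_force: 0.9
```

Call:
step_arm --pt "0 0 0 -0.2 0 0 0" --pt "0 0 0 -0.4 0 0 0" --pt "0 0 0 -0.6 0 0 0" --pt "0 0 0 -0.6 0 0 0" --pt "0 0 0 -0.6 0 0 0"

```text
time: 3.05
tool_pos: [0.4609, 0.0462, 0.0423]
tool_rot: [3.141, -0.001, -0.001]
contact_force: [1.2, -0.6, 4.8]
opening: 0.0004
grip_force: 2.3
```

Call:
step_arm --pt "0 0 0 -0.1 0 0 0" --pt "0 0 0 -0.1 0 0 0" --pt "0 0 0 -0.1 0 0 0"

```text
time: 3.3
tool_pos: [0.4609, 0.0462, 0.0416]
tool_rot: [3.141, -0.001, -0.001]
contact_force: [0.1, -0.2, 6.2]
opening: 0.0004
grip_force: 3.3
```

Call:
step_arm --pt "0 0 0 2 0 0 0" --pt "0 0 0 5 0 0 0" --pt "0 1.2 4 5 0 0 0" --pt "0 2.4 8 5 0 0 0" --pt "0 3.6 11 5 0 0 0"

```text
time: 3.72
tool_pos: [0.4965, 0.1581, 0.0916]
tool_rot: [-3.141, 0.0, -0.002]
contact_force: [-0.1, -0.5, -0.2]
opening: 0.0004
grip_force: 0.0
```

Call:
step_arm --pt "0 0 1.6 0 0 0 0" --pt "0 0 1.6 -2 0 0 0" --pt "0 0 1.6 -3 0 0 0" --pt "0 0 1.6 -3 0 0 0"

```text
time: 4.05
tool_pos: [0.4941, 0.1718, 0.0585]
tool_rot: [3.14, 0.006, -0.001]
contact_force: [-1.1, 0.2, -0.6]
opening: 0.0004
grip_force: 0.0
```

Call:
step_arm --pt "0 0.2 0.1 -0.5 0 0 0" --pt "0 0.2 0.1 -0.9 0 0 0" --pt "0 0.2 0.1 -0.9 0 0 0"

```text
time: 4.3
tool_pos: [0.4984, 0.1726, 0.0518]
tool_rot: [3.141, 0.001, -0.002]
contact_force: [-0.9, 0.3, -0.0]
opening: 0.0004
grip_force: 0.0
```

Call:
step_arm --pt "0 0 0 -0.3 0 0 0" --pt "0 0 0 -0.6 0 0 0" --pt "0 0 0 -0.8 0 0 0" --pt "0 0 0 -1.0 0 0 0" --pt "0 0 0 -1.0 0 0 0"

```text
time: 4.72
tool_pos: [0.4986, 0.1731, 0.0421]
tool_rot: [3.141, -0.0, -0.001]
contact_force: [-0.6, -1.3, 1.8]
opening: 0.0004
grip_force: 0.9
```

Call:
step_arm --pt "0 -0.0 0 -0.2 0 0 0" --pt "0 0 0 -0.4 0 0 0" --pt "0 0 0 -0.6 0 0 0" --pt "0 0 0 -0.8 0 0 0" --pt "0 0 0 -0.8 0 0 0"

```text
time: 5.13
tool_pos: [0.4987, 0.1732, 0.0341]
tool_rot: [3.141, -0.0, -0.001]
contact_force: [-0.4, -1.3, 4.5]
opening: 0.0002
grip_force: 2.6
```

Call:
step_arm --pt "0 0 0 -0.05 0 0 0" --pt "0 0 0 -0.05 0 0 0" --pt "0 0 0 -0.05 0 0 0"

```text
time: 5.38
tool_pos: [0.4987, 0.1732, 0.034]
tool_rot: [3.141, -0.0, -0.001]
contact_force: [-1.3, -3.2, 5.8]
opening: 0.0007
grip_force: 2.8
```

Call:
step_arm --pt "0 0 0 2 0 0 0" --pt "0 0 0 5 0 0 0" --pt "0 -0.4 4 5 0 0 0" --pt "0 -0.7 8 5 0 0 0" --pt "0 -1.1 12 5 0 0 0"

```text
time: 5.8
tool_pos: [0.4878, 0.2945, 0.0842]
tool_rot: [-3.141, -0.001, -0.004]
contact_force: [1.3, -0.1, -0.3]
opening: 0.0005
grip_force: 0.0
```

Call:
step_arm --pt "0 -0.4 4 0 0 0 0" --pt "0 -0.8 8 0 0 0 0" --pt "0 -0.8 9.2 0 0 0 0" --pt "0 -0.8 9.2 0 0 0 0"

```text
time: 6.13
tool_pos: [0.4784, 0.3886, 0.083]
tool_rot: [-3.141, 0.0, 0.003]
contact_force: [-0.7, -0.4, 0.2]
opening: 0.0004
grip_force: 0.0
```

```bash
python3 - <<'E'
from h import *
t=cv2.cvtColor(read_camera("top"),cv2.COLOR_RGB2BGR);s=cv2.cvtColor(read_camera("side"),cv2.COLOR_RGB2BGR)
o=np.zeros((600,800,3),np.uint8)
o[:250]=cv2.resize(t[190:240,170:330],(800,250),interpolation=cv2.INTER_CUBIC)
o[250:600,:400]=cv2.resize(s[155:243,225:325],(400,350),interpolation=cv2.INTER_CUBIC)
s0=cv2.imread("pics/side0.png")
o[250:600,400:]=cv2.resize(s0[155:243,225:325],(400,350),interpolation=cv2.INTER_CUBIC)
cv2.imwrite("pics/chk.png",o); q=observe(); print(q["time"],q["tool_pos"])
E
```

```text
6.2333 [0.4789986  0.38494416 0.08296018]
```

View pics/chk.png

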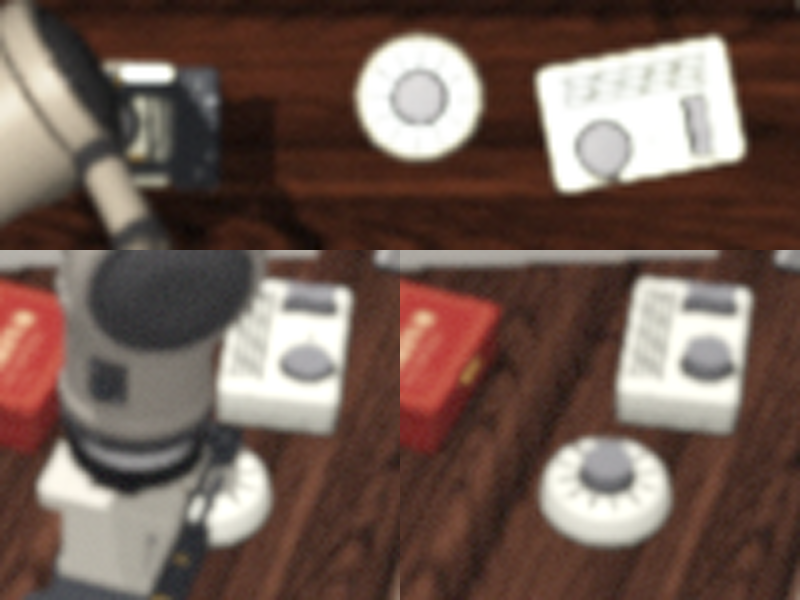

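Neither unit has moved in the top view. In the side view the hub's round key, crop (307,362), is visibly lower and the bar key is still up. The arm hides the round mic's key, but its force and depth matched a fully-in key. Now the square mic.

Call:
step_arm --pt "0 0 0 -2 0 0 0" --pt "0 0 0 -3.3 0 0 0" --pt "0 0 0 -3.3 0 0 0" --pt "0 0 0 -3.3 0 0 0"

```text
time: 6.57
tool_pos: [0.4796, 0.3834, 0.0502]
tool_rot: [3.14, 0.002, -0.003]
contact_force: [-0.5, 0.7, 0.3]
opening: 0.0006
grip_force: 0.0
```

Call:
step_arm --pt "0 0 0 -0.3 0 0 0" --pt "0 0 0 -0.6 0 0 0" --pt "0 0 0 -0.8 0 0 0" --pt "0 0 0 -1.0 0 0 0" --pt "0 0 0 -1.0 0 0 0"

```text
time: 6.98
tool_pos: [0.48, 0.3851, 0.0409]
tool_rot: [-3.142, -0.001, -0.001]
contact_force: [2.3, -1.2, 2.7]
opening: 0.0009
grip_force: 1.0
```

Call:
step_arm --pt "0 0 0 -0.2 0 0 0" --pt "0 0 0 -0.4 0 0 0" --pt "0 0 0 -0.6 0 0 0" --pt "0 0 0 -0.7 0 0 0" --pt "0 0 0 -0.7 0 0 0"

```text
time: 7.4
tool_pos: [0.4799, 0.3853, 0.0339]
tool_rot: [-3.141, -0.001, -0.001]
contact_force: [1.2, -2.1, 5.5]
opening: 0.0008
grip_force: 2.9
```

Call:
step_arm --pt "0 0 0 -0.05 0 0 0" --pt "0 0 0 -0.05 0 0 0" --pt "0 0 0 -0.05 0 0 0"

```text
time: 7.65
tool_pos: [0.4799, 0.3853, 0.0338]
tool_rot: [-3.141, -0.001, -0.001]
contact_force: [1.8, -2.2, 7.1]
opening: 0.0008
grip_force: 3.1
```

Call:
step_arm --pt "0 0 0 2 0 0 0" --pt "0 0 0 6 0 0 0" --pt "0 0 0 10 0 0 0" --pt "0 -3 0 13 0 0 0" --pt "0 -6 0 16 0 0 0"

```text
time: 8.07
tool_pos: [0.4203, 0.3852, 0.1931]
tool_rot: [-3.141, 0.0, -0.003]
contact_force: [-0.0, 0.2, 0.4]
opening: 0.0005
grip_force: 0.0
```

Call:
step_arm --pt "0 -3.5 0 0 0 0 0" --pt "0 -7 0 0 0 0 0" --pt "0 -9 0 0 0 0 0" --pt "0 -9 0 0 0 0 0"

```text
time: 8.4
tool_pos: [0.326, 0.3851, 0.192]
tool_rot: [3.141, 0.003, 0.002]
contact_force: [0.8, 0.4, 0.5]
opening: 0.0008
grip_force: 0.0
```

```bash
python3 - <<'E'
from h import *
t=cv2.cvtColor(read_camera("top"),cv2.COLOR_RGB2BGR);s=cv2.cvtColor(read_camera("side"),cv2.COLOR_RGB2BGR)
o=np.zeros((600,800,3),np.uint8)
o[:180]=cv2.resize(t[195:231,170:330],(800,180),interpolation=cv2.INTER_CUBIC)
s0=cv2.imread("pics/side0.png")
for i,k in enumerate((s,s0)): o[180:600,400*i:400*i+400]=cv2.resize(k[155:300,200:338],(400,420),interpolation=cv2.INTER_CUBIC)
cv2.imwrite("pics/end.png",o); q=observe(); print(q["time"],q["tool_pos"])
E
```

```text
8.5 [0.32985797 0.3855834  0.19212445]
```

View pics/end.png

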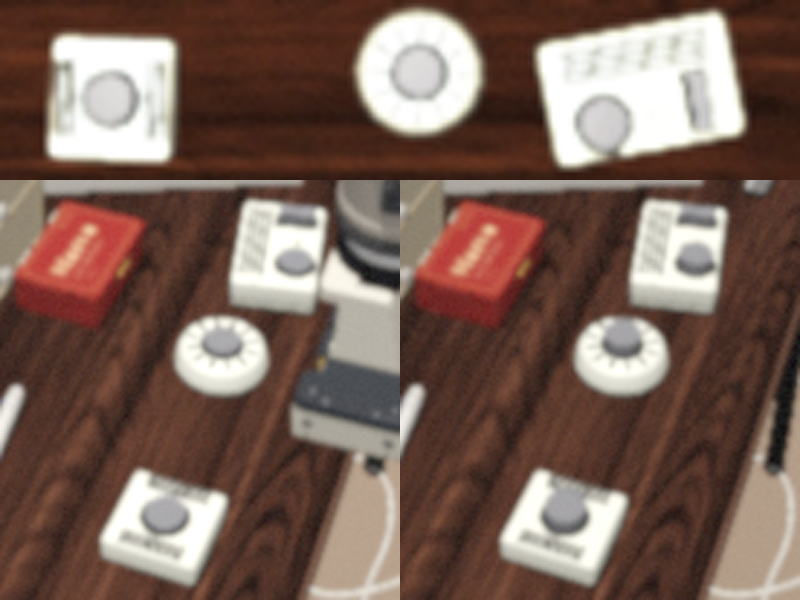

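Compared with the start (right), all three round keys now sit low: hub (295,262), round mic (222,342), square mic (165,515). The bar key is up, the units have not moved and the arm is clear.

```bash
python3 -c "
from cell import *
print(hand_in())"
```

```text
the job is handed in; nothing more can be done
None
```

I pressed the hub's round key, then the round microphone's, then the square microphone's. All three look fully in, the bar key is still up, nothing was moved, and I handed the job in at about 8.5 s.

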